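# Hand-check an engraver's end switch and belt tensioner before the new belt goes on

### The job

The drive belt is off the laser engraver; before the new one goes on, check the bed drive by hand. First push the roller lever of the limit switch under the cross beam towards the rear until it clicks, and let it spring back. Then swing the tensioner arm (a black pin on it is there to hold or push) until the red pointer stands in the green band of the scale, hold it there for about a second and ease it gently back to rest; run neither lever nor arm on to its stop, do not knock the portal, and leave the bed and the things lying about where they are.

Things in the scene. Friction and masses are not known exactly. Their poses are not given: they have to be found in the camera images.
- machine: Desktop laser engraver, fixed on the table: black base tray 360 (x) by 460 (y) mm with aluminium side bars, tray top 44 mm above the table, a portal across its middle. Origin: centre of the base, on the table top. Its x axis points to the machine's rear (roughly away from the robot), y to its left, z up. It stands anywhere within some 10 cm and is turned up to 0.2 rad.
- portal: The engraver's fixed portal (origin and axes of the machine): two uprights at y -226 and +226 mm, 40 mm deep, and a dark cross beam along y, 470 long, 40 deep (x -20 to +20), 175 to 235 mm above the table. The beam stands over the switch roller, so an upright tool cannot reach it: come from the front with the tool leaning 30 to 45 degrees, fingers pointing down and to the rear.
- beam_edge (a point): Middle of the front lower edge of the cross beam (machine 20 mm in front of the centre, 175 mm up).
- roller (a point): Centre of the orange roller (18 mm diameter, 8 mm tall, upright axis, centre 89 mm above the table) at the end of the limit switch's steel lever, a flat bar 8 mm wide, 4 mm thick, 81 to 85 mm above the table, right under the roller. At rest it lies under the beam, 5 to 13 mm behind the beam's front face, with free space below down to the tray.
- switch_lever (a joint): Angle of the switch lever (rad): 0 at rest, grows as the roller is pushed to the machine's rear (+x). The switch clicks at 0.38 (roller pushed back 11 mm); 0.4 to 0.8 is good; the hard stop is at 1.0 and past 0.92 counts as run on to it. A spring of 0.30 N m/rad with preload (1.2 N at the roller at rest, 5 N at the click) returns it to 0 when let go.
- tensioner_pivot (a point): Point on the upright pivot axis of the belt tensioner arm, at the arm's mid-height (74 mm above the table), at the machine's right front (machine x -30, y -138 mm). The green band and the arm turn about this axis.
- pull_pin (a point): Middle of the black upright pin on the tensioner arm by which it is moved by hand: 12 mm diameter, from the arm's top at 78 mm to 104 mm above the table, 95 mm from the pivot. The arm is an aluminium bar 16 mm wide, 8 mm thick; at rest it points from the pivot to the machine's front and 0.35 rad to its left. Free space above; the bed to its left is at most 67 mm high.
- pointer_tip (a point): Red pointer tip at the end of the arm, 119 mm from the pivot, 71 mm above the table, 5 mm over the white scale plate with black ticks (one each 0.05 rad).
- tensioner (a joint): Angle of the tensioner arm (rad): 0 at rest; grows counter-clockwise seen from above, the pin moving to the machine's right (-y). Hard stop at 0.75; past 0.72 counts as run on to it. A spring of 0.8 N m/rad with preload returns it: 2 N at the pin at rest, 4 to 7 N in the band. Let go while deflected it snaps back at several rad/s; eased back means under 2.5 rad/s.
- band_mid (a point): Middle of the green band on the scale, 119 mm from the pivot, 67 mm above the table. The band covers 7 mm either side along the arc (0.06 rad); it is set anew each time, 0.25 to 0.55 rad from the pointer's rest position.
- bed_dog (a point): Top of the red block (14 by 14 by 30 mm) on the left edge of the aluminium bed, 92 mm above the table, in front of the switch. The bed plate (200 by 180 mm, top 60 mm above the table, red sheet clamped on it; centre 85 mm behind and 103 mm right of the block) slides along machine x with 2.5 N of friction; it is to stay within 10 mm.
- wrench_grip (a point): Small loose steel spanner, 110 mm long, lying on the tray at its left front; the point is in its handle. It is to stay where it lies, within 20 mm.
- spool_center (a point): Loose green wire spool, 60 mm diameter, 44 mm tall, standing on the table beside the machine; centre, half-way up. It is to stay within 20 mm.
- jar_center (a point): Loose small blue pot with white cap, 48 mm diameter, 60 mm tall, on the table beside the machine; centre, half-way up. It is to stay within 20 mm.
- head: Dark laser head with a brass nozzle, fixed on the rear side of the cross beam. Origin on the table under the beam's centre line, axes as the machine's; it fills x +20 to +82, y -35 to +35, 117 to 240 mm above the table.
- switch_shaft (a point): Point on the upright shaft about which the switch lever turns, at the roller's height; at rest 30 mm to the machine's left (+y) of the roller. The grey switch body with dark head lies flat here: 28 mm wide in x, from 14 mm right of the shaft to 61 mm left of it, top 80 mm above the table (under the lever).

How it is judged:
By the outcome, as a careful person would: the job done as asked, in the order asked, and still so for the second after the job is handed in, with the robot touching nothing.
It also fails if it takes over 61 s, if anything falls off the work surface, if the arm or the gripper's body presses on something with over 40 N, if the wrist force passes 120 N, or if a joint passes its speed limit or range.

### The arm

A 6-joint arm with a two-finger parallel gripper is mounted at the origin on the work surface. World frame = base frame: x ahead of the robot, y to its left, z up, the work surface at z = 0. Lengths are in m, angles in rad, forces in N, time in s.
With the tool pointing down it reaches from about 0.2 to 0.875 m from the base axis. Payload 3.4 kg.
Tool frame: the origin (TCP) lies between the finger pads; the fingertips stand 25 mm ahead of it and the grasp point (between the pads) lies 6 mm ahead of it (r.nose_length is the z of the fingertips in the tool frame, in m); z points along the fingers, x is the direction in which the jaws open and shut, and the axes are right-handed (so a half turn about z gives the same grasp; the last joint's range is limited). The gripper opens to 94 mm and grips with 3 to 60 N. Pads are 16 mm wide; open, the fingers measure 119 mm over their backs; the gripper's body (75 mm by 177 mm) begins 78 mm behind the grasp point.
Start: joints at [1.173, 0.276, 1.505, -0, 1.361, -0.121], TCP at [0.157, 0.553, 0.209] pointing down, gripper open.
Joint ranges: [-2.89, 2.89], [-0.75, 2.08], [0.22, 2.7], [-1.18, 4.32], [0.11, 2.71], [-2.7, 2.7]. Speed limits (rad/s): [2.57, 2.57, 3.14, 3.14, 3.14, 3.14].

### API

Orientations are given as a unit quaternion [w, x, y, z].
In Python, from plant import r, gripper_to, inverse_kinematics, vision, models, telemetry gives the robot as it stands. Calls block until the motion is done:
- r.move_to(position, orientation): joint-space move of the TCP to a pose.
- r.move_l(position, rot=None, vel=0.15, guard=None): straight line of the TCP; rot=None keeps the orientation; vel is the mean speed in m/s. With guard (N) it stops when the force on the tool has changed by that much, and returns True; else False.
- r.movej(angles): joint-space move.
- gripper_to(opening, f_grip=None): finger opening in m; f_grip is the grip in N (None keeps the last); returns when the fingers have stopped.
- r.hold(seconds).
- inverse_kinematics(position, orientation): joint angles nearest the present ones, or None.
- vision.snapshot(name): name is "side" or "top"; returns the picture (384x512x3 uint8, red, green, blue); there is no depth.
- vision.get_calibration(name): a dict with "fx", "fy", "cx", "cy" (pixels), "D" ([k1, k2, p1, p2, k3] as OpenCV has them; the pictures are not rectified), "position" and "orientation" of the camera in the world. Camera axes: x right, y down, z forward; pixel columns grow to the right and rows downward; lengths in m; the calibration is good to about 2 mm. A picture is of the moment at which its call begins. get_calibration takes no time and is no camera call.
A pose or a line that the arm cannot do raises r.PlanningError and nothing moves.
- r.sign_off(): hands the job in, once; it reports no verdict.
Trained networks look in the newest picture that a camera, given by its name, has taken for a name from the list of things; names that differ only in an ending like _2 or _b are one class to them, and where a whole thing is asked for, a point or a joint stands for the part that bears it (a point fixed in the world has none). Each returns a list of dicts, best first, with "score" (0 to 1); they miss things now and then, are a little off and sometimes report something else, mostly with a low value. They report only what shows in the picture. A call takes as long as a camera call.
- models.boxes_of(thing, camera): "at" ([x, y, z] in m, in world coordinates, good to about 4 mm: the middle of the surface that is visible of it).
- models.regions_of(thing, camera): "pixels" (384x512 bool, what is visible of it).
- models.mark_of(thing, camera): "at" ([x, y, z] in m, in world coordinates, good to about 4 mm: a listed point, or the origin of a listed thing).
Readings, each from a call of its own:
- telemetry.current_t(): time.
- telemetry.current_joints(): joint angles.
- telemetry.current_dq(): joint speeds.
- telemetry.current_joint_efforts(): joint torques, N m.
- telemetry.current_ee_pos(): TCP position.
- telemetry.current_tool_rot(): TCP orientation.
- telemetry.current_wrist_force(): force on the tool from outside, world axes, zero at the start.
- telemetry.current_torque(): the same for the moment, N m.
- telemetry.current_opening(): finger opening in m.
Only numpy, scipy, OpenCV 4.12 (cv2) and the standard library are available. Lean on these libraries where they do the work, as an engineer would, in place of code of your own. Each camera call takes 0.05 s, during which the arm holds its last target.

## Working session

There is one attempt and no reset: what is moved stays moved. The work goes in short steps, each a Python script; the robot and the scene stay as the last script left them, time stands still between calls to the robot, and variables do not carry over. Pictures are saved under pics/ and viewed, and the job is handed in when it is done.

```bash
ls; mkdir -p pics; python3 - <<'E'
from plant import r, gripper_to, inverse_kinematics, vision, models, telemetry
import cv2,numpy as np
for c in("side","top"):
    im=vision.snapshot(c); cv2.imwrite(f"pics/{c}0.png",im[:,:,::-1])
    k=vision.get_calibration(c);print({a:np.round(b,4).tolist() for a,b in k.items()})
    for n in["machine","roller","switch_shaft","tensioner_pivot","pull_pin","pointer_tip","band_mid","bed_dog","beam_edge","spool_center","jar_center","wrench_grip"]:
        m=models.mark_of(n,c); print(c,n,[(np.round(x["at"],4).tolist(),round(x["score"],2)) for x in m[:2]])
print(telemetry.current_t(),r.nose_length)
E
```

```text
pics
{'fx': 444.1891, 'fy': 444.1891, 'cx': 254.3738, 'cy': 195.3347, 'D': [-0.1273, 0.0, 0.0, 0.0, 0.0], 'position': [0.2758, 1.3045, 0.9038], 'orientation': [0.0497, -0.111, 0.8634, -0.4897]}
side machine [([0.626, 0.0259, 0.0022], 0.8)]
side roller [([0.6168, 0.143, 0.089], 0.38)]
side switch_shaft [([0.6124, 0.1707, 0.09], 0.76)]
side tensioner_pivot [([0.6023, -0.1146, 0.0755], 0.86)]
side pull_pin [([0.516, -0.0816, 0.0923], 0.5)]
side pointer_tip [([0.4901, -0.0752, 0.0722], 0.76)]
side band_mid [([0.4814, -0.1097, 0.0651], 0.49)]
side bed_dog [([0.5307, 0.126, 0.0925], 0.9), ([0.6101, 0.0245, 0.1736], 0.53)]
side beam_edge [([0.6099, 0.0248, 0.1766], 0.74)]
side spool_center [([0.4657, -0.4256, 0.0214], 0.57)]
side jar_center [([0.4023, 0.4635, 0.0278], 0.86)]
side wrench_grip [([0.4774, 0.1899, 0.0477], 0.5)]
{'fx': 481.8601, 'fy': 481.8601, 'cx': 252.825, 'cy': 191.2595, 'D': [-0.0874, 0.0, 0.0, 0.0, 0.0], 'position': [0.353, 0.021, 1.647], 'orientation': [-0.044, 0.7114, -0.6992, 0.055]}
top machine [([0.4841, -0.1098, 0.0631], 0.67), ([0.6296, 0.027, -0.001], 0.6)]
top roller [([0.6119, 0.141, 0.0856], 0.36)]
top switch_shaft [([0.617, 0.1769, 0.0975], 0.54)]
top tensioner_pivot [([0.608, -0.1087, 0.0739], 0.71), ([0.6307, 0.0274, 0.0013], 0.68)]
top pull_pin [([0.5123, -0.0821, 0.094], 0.51)]
top pointer_tip [([0.4907, -0.0705, 0.0711], 0.8), ([0.6336, 0.0274, 0.0001], 0.4)]
top band_mid [([0.4854, -0.1064, 0.0664], 0.4)]
top bed_dog [([0.5297, 0.1259, 0.0935], 0.86)]
top beam_edge [([0.6099, 0.0264, 0.1786], 0.58)]
top spool_center [([0.4642, -0.42, 0.0247], 0.63)]
top jar_center [([0.4079, 0.4688, 0.0311], 0.46)]
top wrench_grip [([0.478, 0.1901, 0.0456], 0.78)]
1.3 0.025
```

View pics/side0.png

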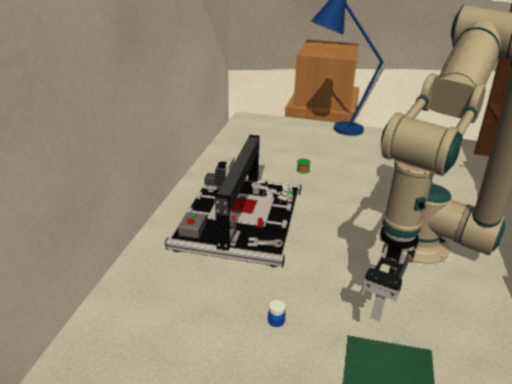

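View pics/top0.png

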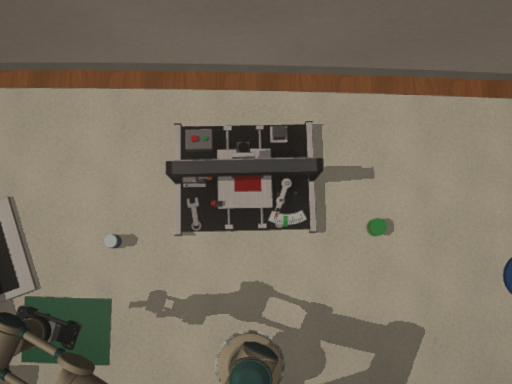

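The top view shows the machine at about px (170–322, 123–235), with the arm and scale at its right front. The green band is near (285,220), the spool at (377,227) and the jar at (112,241). Next I'll fit the machine pose and look closer at the scale.

```bash
cat > fit.py <<'E'
import numpy as np
P={"machine":[(.626,.0259),(.6296,.027),(.6307,.0274),(.6336,.0274)],"tensioner_pivot":[(.6023,-.1146),(.608,-.1087)],
"pull_pin":[(.516,-.0816),(.5123,-.0821)],"pointer_tip":[(.4901,-.0752),(.4907,-.0705)],"beam_edge":[(.6099,.0248),(.6099,.0264)]}
M={"machine":(0,0),"beam_edge":(-.02,0),"tensioner_pivot":(-.03,-.138),"pull_pin":(-.03-.095*np.cos(.35),-.138+.095*np.sin(.35)),"pointer_tip":(-.03-.119*np.cos(.35),-.138+.119*np.sin(.35))}
A=np.array([M[k] for k in P for _ in P[k]]);B=np.array([p for k in P for p in P[k]])
a=A-A.mean(0);b=B-B.mean(0)
yaw=np.arctan2((a[:,0]*b[:,1]-a[:,1]*b[:,0]).sum(),(a*b).sum())
R=np.array([[np.cos(yaw),-np.sin(yaw)],[np.sin(yaw),np.cos(yaw)]])
T=B.mean(0)-R@A.mean(0)
if __name__=="__main__":
    print(yaw,T); print(np.round((B-(A@R.T+T))*1000,1))
    for n,p in dict(roller=[(.6168,.143),(.6119,.141)],shaft=[(.6124,.1707),(.617,.1769)],band=[(.4814,-.1097),(.4854,-.1064)],dog=[(.5307,.126),(.5297,.1259)]).items():
        print(n,np.round((np.array(p)-T)@R,4))
E
cat > vis.py <<'E'
import numpy as np,cv2
from scipy.spatial.transform import Rotation as Ro
def cam(k):
    q=k["orientation"];Rc=Ro.from_quat([q[1],q[2],q[3],q[0]]).as_matrix();K=np.array([[k["fx"],0,k["cx"]],[0,k["fy"],k["cy"]],[0,0,1.]])
    return K,np.array(k["D"],float),Rc,np.array(k["position"])
def proj(k,P):
    K,D,Rc,p=cam(k); return cv2.projectPoints(np.array(P,float).reshape(-1,1,3),cv2.Rodrigues(Rc.T)[0],-Rc.T@p,K,D)[0].reshape(-1,2)
def back(k,uv,z):
    K,D,Rc,p=cam(k);n=cv2.undistortPoints(np.array(uv,float).reshape(-1,1,2),K,D).reshape(-1,2)
    d=np.c_[n,np.ones(len(n))]@Rc.T; return p+d*((z-p[2])/d[:,2])[:,None]
E
python3 fit.py; python3 - <<'E'
import cv2,numpy as np
from plant import vision
from vis import *
from fit import R,T
for c,(u,v,w,h) in dict(side=(205,165,110,90),top=(165,150,160,90)).items():
    im=cv2.imread(f"pics/{c}0.png")[v:v+h,u:u+w]; s=5 if c=="top" else 6
    cv2.imwrite(f"pics/{c}0z.png",cv2.resize(im,None,fx=s,fy=s,interpolation=cv2.INTER_CUBIC))
# green band
k=vision.get_calibration("top");im=cv2.imread("pics/top0.png")
hsv=cv2.cvtColor(im,cv2.COLOR_BGR2HSV);m=cv2.inRange(hsv,(45,90,60),(80,255,255));m[:, :262]=0;m[:,312:]=0;m[:205]=0;m[235:]=0
ys,xs=np.nonzero(m);print(len(xs),xs.mean(),ys.mean());w=back(k,[(xs.mean(),ys.mean())],.067)[0];print(w,(w[:2]-T)@R)
m=cv2.inRange(hsv,(0,120,80),(8,255,255));m[:, :255]=0;m[:,312:]=0;m[:195]=0;m[235:]=0
ys,xs=np.nonzero(m);print("red",list(zip(xs,ys)))
E
```

```text
0.02728870294861139 [0.63019434 0.02701325]
[[-4.2 -1.1]
 [-0.6 -0. ]
 [ 0.5  0.4]
 [ 3.4  0.4]
 [-1.7 -2.8]
 [ 4.   3.1]
 [ 2.1  0. ]
 [-1.6 -0.5]
 [-1.  -1.2]
 [-0.4  3.5]
 [-0.3 -1.7]
 [-0.3 -0.1]]
roller [[-0.0102  0.1163]
 [-0.0152  0.1144]]
shaft [[-0.0139  0.1441]
 [-0.0091  0.1502]]
band [[-0.1525 -0.1326]
 [-0.1484 -0.1294]]
dog [[-0.0968  0.1017]
 [-0.0978  0.1016]]
41 285.1951219512195 221.53658536585365
[ 0.47745889 -0.10981222  0.067     ] [-0.15641191 -0.13260709]
red [(np.int64(276), np.int64(213)), (np.int64(275), np.int64(214)), (np.int64(276), np.int64(214)), (np.int64(275), np.int64(215)), (np.int64(276), np.int64(215)), (np.int64(275), np.int64(216))]
```

View pics/side0z.png

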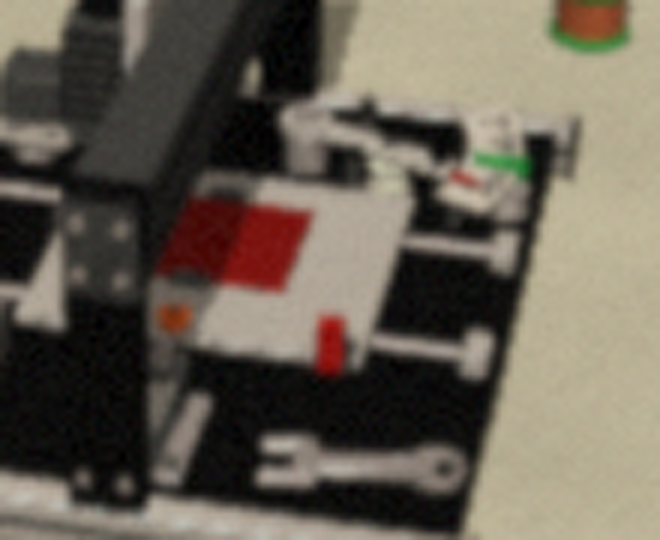

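View pics/top0z.png

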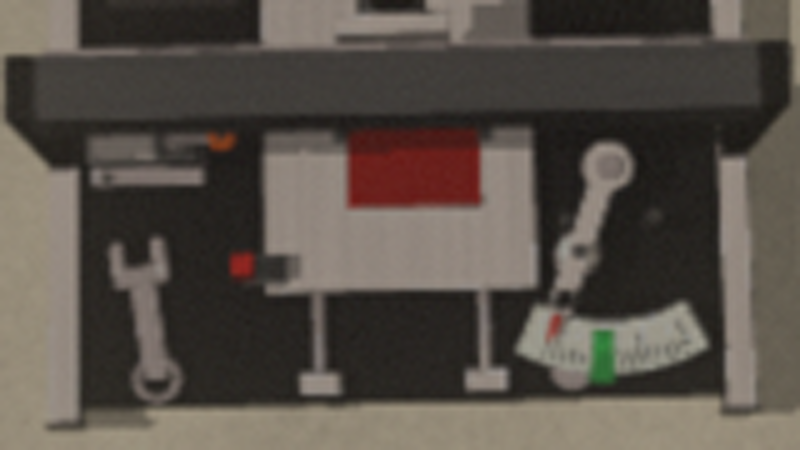

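The crops confirm the layout. The orange roller shows at top-zoom (220,140) under the beam's front edge, the red dog at (242,265), the pointer tip at (555,328) and the green band at (602,357). Next I'll get the band angle from pixels, then the gripper body's orientation and the IK.

```bash
cat > geo.py <<'E'
import numpy as np
from scipy.spatial.transform import Rotation as Ro
from fit import R,T,yaw
def W(x,y,z): 
    p=R@np.array([x,y])+T; return np.array([p[0],p[1],z])
def q(m):
    a=Ro.from_matrix(m).as_quat(); return [a[3],a[0],a[1],a[2]]
Rz=lambda a:Ro.from_euler('z',a).as_matrix()
def tool(lean,turn=0,flip=1):
    # z: down & to machine +x by lean; x axis along -/+machine y; returns matrix in world
    z=np.array([np.sin(lean),0,-np.cos(lean)]);x=np.array([0,flip*1.,0]);y=np.cross(z,x)
    return Rz(yaw+turn)@np.c_[x,y,z]
E
python3 - <<'E'
import cv2,numpy as np
from plant import *
from plant import vision,telemetry,inverse_kinematics,r
from vis import *; from geo import *
k=vision.get_calibration("top")
zz=lambda u,v:(165+u/5-.4,150+v/5-.4)
for n,uv,z in [("pivot",(607,165),.08),("tip",(553,335),.071),("band",(602,357),.067),("pin",(563,298),.104)]:
    w=back(k,[zz(*uv)],z)[0];m=(w[:2]-T)@R;d=m-np.array([-.03,-.138]);print(n,w.round(4),m.round(4),"rad",np.hypot(*d).round(4),"angle left",np.arctan2(d[1],-d[0]).round(3))
# expected overlays
rest=.35
for b in (.25,.3,.35): 
    a=rest-b;print(b,proj(k,[W(-.03-.119*np.cos(a),-.138+.119*np.sin(a),.067)]).round(1))
print("rot",np.round(telemetry.current_tool_rot(),3),telemetry.current_joints(),telemetry.current_wrist_force())
for f in(1,-1):
  for l in(.6,.7,.78):
    print(f,l,inverse_kinematics(W(-.05,.112,.12),q(tool(l,0,f))))
  print(inverse_kinematics(W(-.12,-.105,.109),q(tool(0,.0-.35,f))),inverse_kinematics(W(-.12,-.105,.109),q(tool(0,.35,f))))
im=cv2.imread("pics/top0.png")[290:384,0:130];cv2.imwrite("pics/topg.png",cv2.resize(im,None,fx=5,fy=5))
im=cv2.imread("pics/side0.png")[215:330,340:450];cv2.imwrite("pics/sideg.png",cv2.resize(im,None,fx=5,fy=5))
E
```

```text
pivot [ 0.6051 -0.1105  0.08  ] [-0.0289 -0.1368] rad 0.0017 angle left 2.309
tip [ 0.4928 -0.0765  0.071 ] [-0.1401 -0.0997] rad 0.1166 angle left 0.335
band [ 0.4792 -0.1092  0.067 ] [-0.1546 -0.132 ] rad 0.1248 angle left 0.048
pin [ 0.5139 -0.0807  0.104 ] [-0.1192 -0.1045] rad 0.0953 angle left 0.36
0.25 [[283.2 219.1]]
0.3 [[285.  219.2]]
0.35 [[286.8 219.3]]
rot [-0.     0.798  0.603  0.   ] [ 1.17301340e+00  2.75906748e-01  1.50492157e+00 -2.37241338e-05
  1.36069773e+00 -1.20999893e-01] [-0.15400319 -0.24667166 -0.53057705]
1 0.6 [ 0.16901221  0.1526261   2.12739903 -0.2951986   0.27769527 -1.16907639]
1 0.7 [ 0.18157388  0.15216835  2.21602977 -0.89849505  0.1268746  -0.5578443 ]
1 0.78 [0.19239726 0.1643571  2.2869259  4.09425681 0.14231542 0.7408459 ]
[-2.90985028e-01  2.71744175e-01  1.77826525e+00 -4.44089210e-16
  1.09158323e+00 -1.53907006e+00] [-2.90985028e-01  2.71744175e-01  1.77826525e+00 -4.44089210e-16
  1.09158323e+00 -2.23907006e+00]
-1 0.6 [ 0.16901221  0.1526261   2.12739903 -0.2951986   0.27769527  1.97251626]
-1 0.7 [ 0.18157388  0.15216835  2.21602977 -0.89849505  0.1268746   2.58374836]
-1 0.78 [ 0.19239726  0.1643571   2.2869259   4.09425681  0.14231542 -2.40074675]
[-2.90985028e-01  2.71744175e-01  1.77826525e+00 -4.44089210e-16
  1.09158323e+00  1.60252260e+00] [-2.90985028e-01  2.71744175e-01  1.77826525e+00 -4.44089210e-16
  1.09158323e+00  9.02522596e-01]
```

```bash
python3 -c "
import cv2,numpy as np
a=cv2.imread('pics/topg.png');b=cv2.imread('pics/sideg.png');b=b[:470,:150] if 0 else cv2.resize(b,(450,470));a=cv2.resize(a,(350,470*350//650))
c=np.zeros((470,800,3),np.uint8);c[:a.shape[0],:350]=a;c[:,350:]=b;cv2.imwrite('pics/g.png',c)"
```

```text
(no output)
```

View pics/g.png

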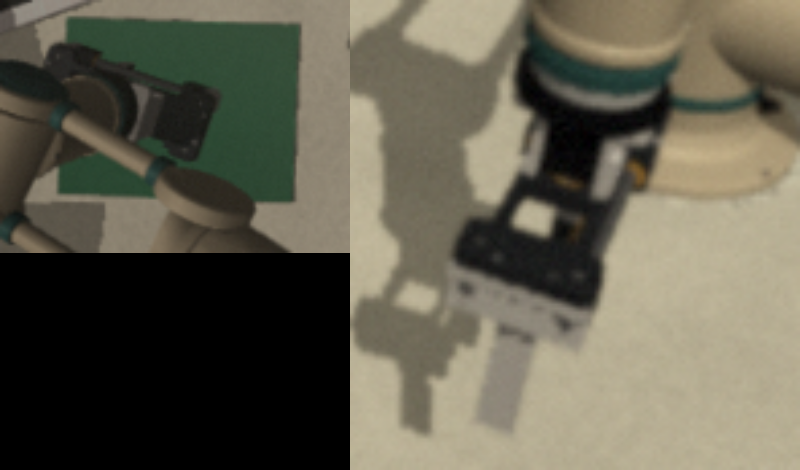

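Checks agree: the pin and tip rest angles come out at 0.36 and 0.335 against 0.35 expected. The band is about 0.30 rad from rest. In the picture the gripper's long side lies along the jaw axis, so a 0.6 rad lean clears the beam by about 16 mm. I'll move to the pre-contact pose in front of the roller.

```bash
cat >> geo.py <<'E'
LEAN=.6
def tcp_for_corner(x,y,z):
    c,s=np.cos(LEAN),np.sin(LEAN)
    tx,tz=x-.008*c,z-.008*s       # tip centre
    return W(tx-.025*s,y,tz+.025*c)
RX,RY=-.012,.116
E
python3 - <<'E'
from plant import r,gripper_to,inverse_kinematics,vision,telemetry
from geo import *
import cv2
t0=telemetry.current_t()
Q=q(tool(LEAN))
y=RY-.0035
pre=tcp_for_corner(RX-.009-.012,y,.0905)
ax=tool(LEAN)[:,2]
gripper_to(0.0,10)
r.move_l([.157,.553,.28],vel=.25)
r.move_to(pre-ax*.10,Q)
r.move_l(pre-ax*.03,vel=.12)
r.move_l(pre,vel=.06)
print(telemetry.current_t()-t0,telemetry.current_t(),telemetry.current_joints().round(3) if hasattr(telemetry.current_joints(),'round') else telemetry.current_joints(),telemetry.current_ee_pos()-pre,telemetry.current_wrist_force(),telemetry.current_opening())
for c,(u,v,w,h) in dict(side=(205,165,110,90),top=(165,130,160,110)).items():
    im=vision.snapshot(c)[v:v+h,u:u+w,::-1]
    cv2.imwrite(f"pics/{c}1z.png",cv2.resize(im,None,fx=5,fy=5,interpolation=cv2.INTER_CUBIC))
E
```

```text
5.2250000000000005 6.525 [ 0.172  0.17   2.153 -0.352  0.238 -1.108] [-6.77977063e-05 -7.28698840e-05 -4.38955893e-04] [ 0.0796138  -0.57810612  0.58430451] 0.00030486566719016334
```

View pics/side1z.png

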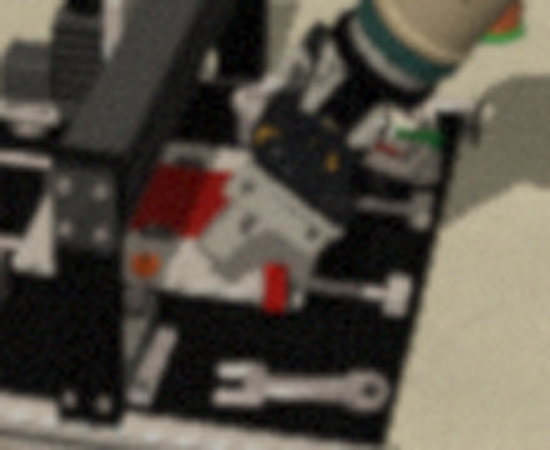

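View pics/top1z.png

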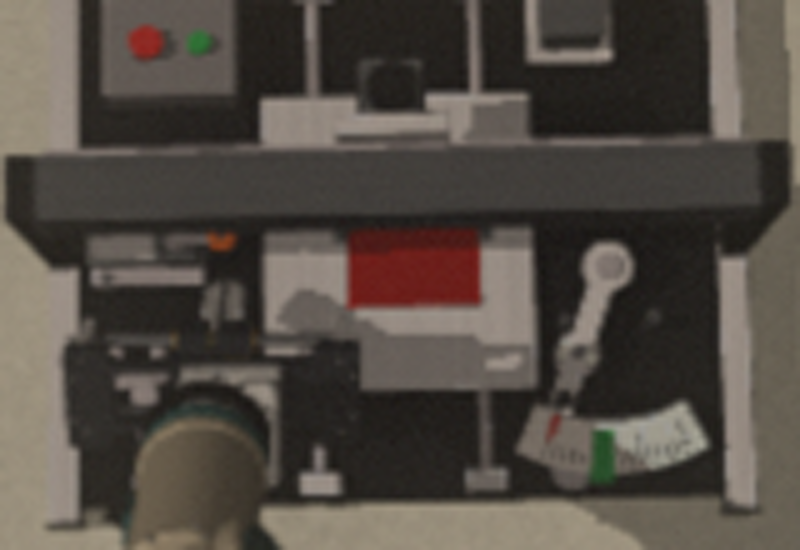

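The fingertips (top-zoom ~(222,285)) line up with the roller (222,240), clear of the dog and beam. Now I'll push while watching the force.

```bash
python3 - <<'E'
from plant import r,gripper_to,inverse_kinematics,vision,telemetry
from geo import *
import cv2
xa=R@np.array([1,0.]); y=RY-.0035
f0=np.mean([telemetry.current_wrist_force() for _ in range(5)],axis=0)
def F(): return -(np.mean([telemetry.current_wrist_force() for _ in range(4)],axis=0)-f0)[:2]@xa
hit=r.move_l(tcp_for_corner(RX-.009+.008,y,.0905),vel=.025,guard=2.0)
p=(telemetry.current_ee_pos()[:2]-T)@R; base=(tcp_for_corner(0,y,.09)[:2]-T)@R
print("hit",hit,"corner x",p[0]-base[0],F())
x=p[0]-base[0]
from scipy.optimize import brentq
for i in range(8):
    f=F(); g=lambda a:(.3*a+.036)/(.03*np.cos(a))-f
    a=brentq(g,0,1.1) if f>1.25 else 0
    print(i,"x",round(x,4),"push from nominal",round(x-(RX-.009),4),"F",round(f,2),"ang~",round(a,3))
    if a>.52 or x>RX-.009+.019: break
    x+=.003 if a<.42 else .002
    r.move_l(tcp_for_corner(x,y,.0905),vel=.02)
print(telemetry.current_t(),telemetry.current_wrist_force()-f0)
for c,(u,v,w,h) in dict(side=(205,165,110,90),top=(165,130,160,110)).items():
    im=vision.snapshot(c)[v:v+h,u:u+w,::-1]
    cv2.imwrite(f"pics/{c}2z.png",cv2.resize(im,None,fx=5,fy=5,interpolation=cv2.INTER_CUBIC))
E
```

```text
hit False corner x -0.013221947413081938 -0.7508690528620782
0 x -0.0132 push from nominal 0.0078 F -0.75 ang~ 0
1 x -0.0102 push from nominal 0.0108 F -0.29 ang~ 0
2 x -0.0072 push from nominal 0.0138 F 0.07 ang~ 0
3 x -0.0042 push from nominal 0.0168 F 0.26 ang~ 0
4 x -0.0012 push from nominal 0.0198 F 0.28 ang~ 0
8.7667 [-0.25523257 -0.83998341  0.51412751]
```

View pics/side2z.png

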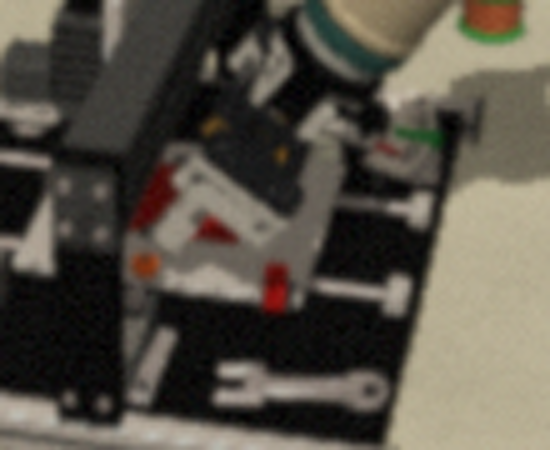

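View pics/top2z.png

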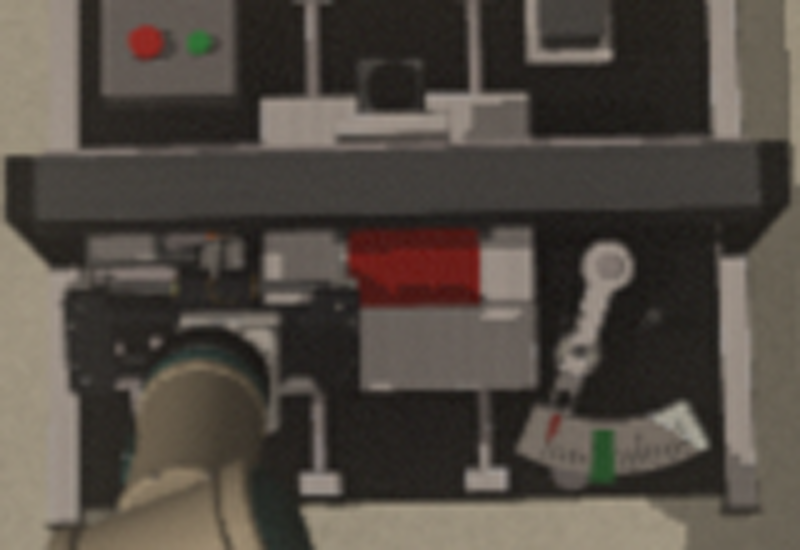

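Force and picture agree that there is no contact. The roller still sits at side-zoom (145,263) and the fingertip appears up and right of it. I'll check this by projecting both into the images.

```bash
python3 - <<'E'
from plant import vision,telemetry,models
from vis import *; from geo import *
tp=telemetry.current_ee_pos();qq=telemetry.current_tool_rot();M=Ro.from_quat([qq[1],qq[2],qq[3],qq[0]]).as_matrix()
pts=[tp+M@np.array([sx*.0125,sy*.008,.025]) for sx in(1,-1) for sy in(1,-1)]
print("lean",np.arccos(-M[2,2]),"corners",np.round([np.r_[(p[:2]-T)@R,p[2]] for p in pts],4).tolist())
for c,(u,v) in dict(side=(205,165),top=(165,130)).items():
    k=vision.get_calibration(c); im=cv2.imread(f"pics/{c}0.png")
    hsv=cv2.cvtColor(im,cv2.COLOR_BGR2HSV);m=cv2.inRange(hsv,(6,150,90),(20,255,255))
    e=proj(k,[W(RX,RY,.089)])[0].astype(int);mm=np.zeros_like(m);mm[e[1]-8:e[1]+9,e[0]-8:e[0]+9]=1;m=m*mm
    ys,xs=np.nonzero(m);print(c,"expected roller",proj(k,[W(RX,RY,.089)])[0].round(1),"orange",len(xs),xs.mean(),ys.mean(),xs.min(),xs.max(),ys.min(),ys.max())
    w=back(k,[(xs.mean(),ys.mean())],.091)[0];print(" backproj",((w[:2]-T)@R).round(4))
    print(" tip corners zoom px",((proj(k,pts)-[u,v])*5+2).round(0).tolist())
    print([(np.r_[(np.array(m["at"][:2])-T)@R,m["at"][2]].round(4).tolist(),round(m["score"],2)) for m in models.mark_of("roller",c)])
E
```

```text
lean 0.5998467068410043 corners [[-0.0013, 0.125, 0.0904], [-0.0145, 0.125, 0.0814], [-0.0013, 0.1, 0.0904], [-0.0145, 0.1, 0.0814]]
side expected roller [233.4 217.7] orange 17 233.64705882352942 217.47058823529412 232 236 216 219
 backproj [-0.013   0.1173]
 tip corners zoom px [[125.0, 269.0], [144.0, 283.0], [135.0, 248.0], [154.0, 263.0]]
[([-0.005, 0.1162, 0.0908], 0.56)]
top expected roller [209.1 177.7] orange 13 208.84615384615384 178.0 207 211 177 179
 backproj [-0.0132  0.1166]
 tip corners zoom px [[209.0, 224.0], [210.0, 246.0], [247.0, 224.0], [248.0, 246.0]]
[]
```

```bash
python3 - <<'E'
from plant import vision,telemetry
from vis import *; from geo import *
tp=telemetry.current_ee_pos();qq=telemetry.current_tool_rot();M=Ro.from_quat([qq[1],qq[2],qq[3],qq[0]]).as_matrix()
out=np.zeros((500,800,3),np.uint8)
for i,(c,(u,v)) in enumerate(dict(side=(215,190),top=(190,160)).items()):
    k=vision.get_calibration(c);im=vision.snapshot(c)[v:v+50,u:u+40,::-1]
    z=cv2.resize(im,None,fx=10,fy=10,interpolation=cv2.INTER_CUBIC);z=cv2.convertScaleAbs(z,alpha=1.5,beta=15)
    for d in(.025,-.02):
      P=[tp+M@np.array([sx*.0125,sy*.008,d]) for sx,sy in((1,1),(1,-1),(-1,-1),(-1,1))]
      cv2.polylines(z,[((proj(k,P)-[u,v])*10+5).astype(np.int32)],True,(0,255,255) if d>0 else (255,255,0),1)
    th=np.linspace(0,6.28,24)
    cv2.polylines(z,[((proj(k,[W(RX+.009*np.cos(t),RY+.009*np.sin(t),.093) for t in th])-[u,v])*10+5).astype(np.int32)],True,(0,255,0),1)
    out[:,i*400:i*400+400]=z
cv2.imwrite("pics/ov2.png",out)
E
```

```text
(no output)
```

View pics/ov2.png

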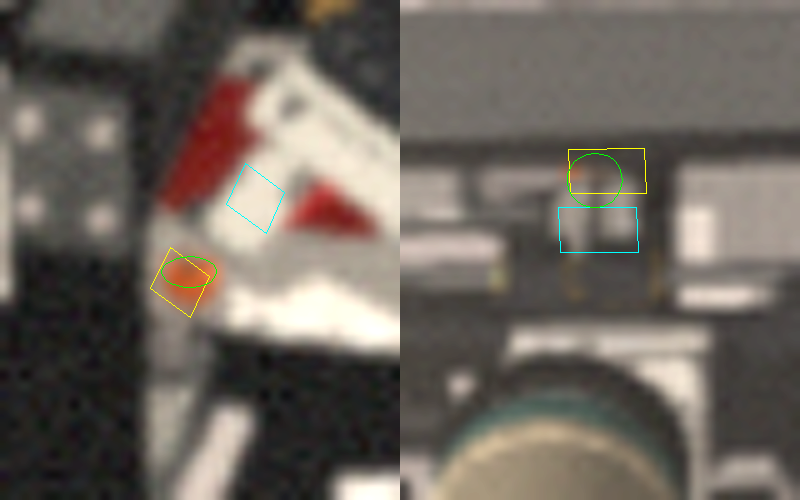

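```bash
python3 - <<'E'
from plant import vision,telemetry
import cv2,numpy as np
im=np.mean([vision.snapshot("side").astype(float) for _ in range(6)],axis=0)[:,:,::-1]
tp=np.mean([vision.snapshot("top").astype(float) for _ in range(6)],axis=0)[:,:,::-1]
out=np.zeros((590,800,3),np.uint8)
b=cv2.imread("pics/side0.png").astype(float);bt=cv2.imread("pics/top0.png").astype(float)
for i,(a,(u,v)) in enumerate([(im,(220,200)),(b,(220,200)),(tp,(195,165)),(bt,(195,165))]):
    z=(255*(np.clip(a[v:v+29,u:u+40]/200,0,1)**.5)).astype(np.uint8)
    z=cv2.resize(z,(400,290),interpolation=cv2.INTER_CUBIC);yy,xx=(i//2)*295,(i%2)*400
    out[yy:yy+290,xx:xx+400]=z
cv2.imwrite("pics/cmp.png",out);print(telemetry.current_t(),telemetry.current_wrist_force())
E
```

```text
9.6667 [ 0.1685079  -0.77063744 -0.25974135]
```

View pics/cmp.png

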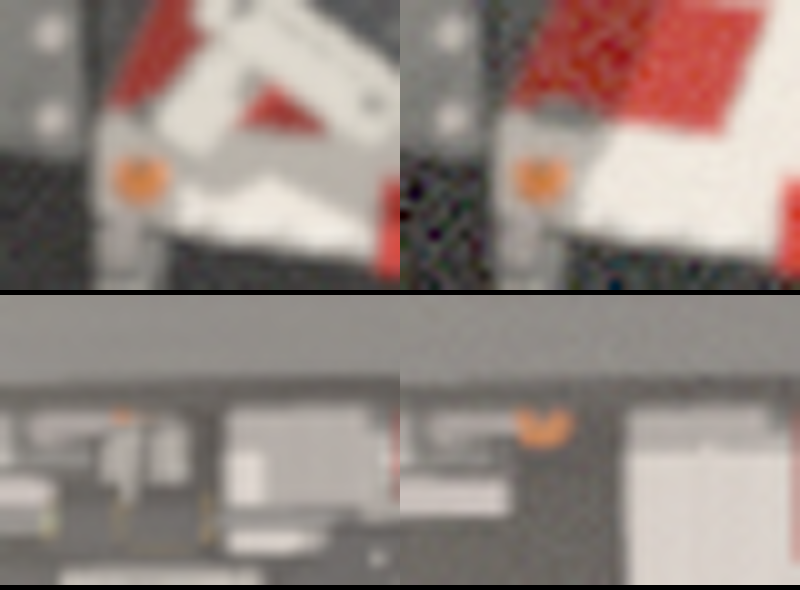

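```bash
python3 - <<'E'
from plant import vision,telemetry
from vis import *; from geo import *
ks,kt=vision.get_calibration("side"),vision.get_calibration("top")
for z in (.085,.09,.1,.11,.12,.13):
    s=back(ks,[(220+17.5,200+14.5),(220+20.,200+15.5)],z);t=back(kt,[(195+11.5,165+12.),(195+17.5,165+12.)],z)
    print(z,"side",[((a[:2]-T)@R).round(4).tolist() for a in s],"top",[((a[:2]-T)@R).round(4).tolist() for a in t])
tp=telemetry.current_ee_pos();print(np.r_[(tp[:2]-T)@R,tp[2]])
E
```

```text
0.085 side [[-0.0187, 0.0883], [-0.0282, 0.0921]] top [[-0.0088, 0.1248], [-0.009, 0.105]]
0.09 side [[-0.0205, 0.0956], [-0.03, 0.0994]] top [[-0.0097, 0.1244], [-0.0099, 0.1047]]
0.1 side [[-0.0242, 0.1102], [-0.0336, 0.1139]] top [[-0.0114, 0.1236], [-0.0116, 0.1041]]
0.11 side [[-0.0279, 0.1249], [-0.0371, 0.1285]] top [[-0.0131, 0.1228], [-0.0133, 0.1034]]
0.12 side [[-0.0316, 0.1395], [-0.0407, 0.1431]] top [[-0.0148, 0.122], [-0.015, 0.1027]]
0.13 side [[-0.0352, 0.1542], [-0.0442, 0.1577]] top [[-0.0166, 0.1212], [-0.0167, 0.1021]]
[-0.02195475  0.11250985  0.10659404]
```

```bash
python3 - <<'E'
from plant import vision,telemetry
from vis import *
k=vision.get_calibration("side")
M=Ro.from_quat([.798,.603,0,0]).as_matrix();tp=np.array([.157,.553,.209])
im=cv2.imread("pics/side0.png");u,v=340,240
z=cv2.resize(im[v:v+100,u:u+100],None,fx=6,fy=6,interpolation=cv2.INTER_CUBIC)
for s in(1,-1):
  for d,col in((.025,(0,255,255)),(0,(255,255,0)),(-.05,(0,255,0))):
    P=[tp+M@np.array([s*a,b,d]) for a,b in((.047,.008),(.0595,.008),(.0595,-.008),(.047,-.008))]
    cv2.polylines(z,[((proj(k,P)-[u,v])*6+3).astype(np.int32)],True,col,1)
cv2.imwrite("pics/nose.png",z)
E
```

```text
(no output)
```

View pics/nose.png

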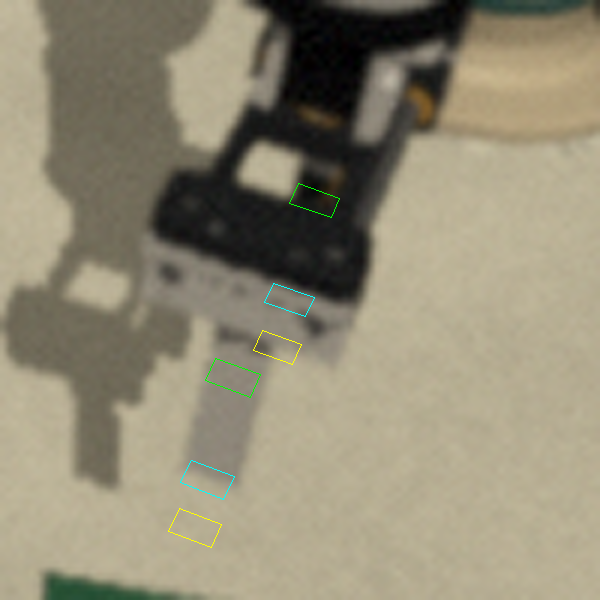

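The picture shows the finger ending at the TCP (cyan box), not 25 mm ahead of it (yellow box). That explains the missed contact and conflicts with the stated nose length, so I'll measure it along the finger.

```bash
python3 - <<'E'
from plant import vision,telemetry
from vis import *
k=vision.get_calibration("side")
M=Ro.from_quat([.798,.603,0,0]).as_matrix();tp=np.array([.157,.553,.209])
im=cv2.cvtColor(cv2.imread("pics/side0.png"),cv2.COLOR_BGR2GRAY).astype(np.float32)
ds=np.arange(-.03,.032,.002)
for b in(-.004,0,.004):
  o=[]
  for d in ds:
    p=proj(k,[tp+M@np.array([.0595,b,d])])[0];o.append(int(cv2.remap(im,np.array([[p[0]]],np.float32),np.array([[p[1]]],np.float32),cv2.INTER_LINEAR)[0,0]))
  print(b,list(zip((ds*1000).astype(int).tolist(),o)))
E
```

```text
-0.004 [(-30, 135), (-27, 135), (-25, 134), (-23, 134), (-21, 135), (-19, 136), (-17, 137), (-15, 135), (-13, 135), (-11, 135), (-9, 139), (-7, 147), (-5, 157), (-3, 163), (-1, 168), (0, 171), (2, 174), (4, 175), (6, 175), (8, 175), (10, 174), (12, 175), (14, 174), (16, 173), (18, 173), (20, 172), (22, 171), (24, 171), (26, 172), (28, 173), (30, 173)]
0 [(-30, 136), (-27, 136), (-25, 136), (-23, 136), (-21, 136), (-19, 135), (-17, 135), (-15, 136), (-13, 136), (-11, 136), (-9, 137), (-7, 147), (-5, 158), (-3, 167), (-1, 169), (0, 172), (2, 174), (4, 174), (6, 174), (8, 172), (10, 172), (12, 172), (14, 172), (16, 172), (18, 172), (20, 174), (22, 175), (24, 176), (26, 175), (28, 174), (30, 174)]
0.004 [(-30, 134), (-27, 135), (-25, 136), (-23, 135), (-21, 135), (-19, 135), (-17, 134), (-15, 135), (-13, 136), (-11, 136), (-9, 140), (-7, 150), (-5, 162), (-3, 169), (-1, 173), (0, 175), (2, 175), (4, 172), (6, 171), (8, 171), (10, 171), (12, 171), (14, 170), (16, 170), (18, 171), (20, 174), (22, 174), (24, 175), (26, 178), (28, 176), (30, 175)]
```

```bash
python3 - <<'E'
from plant import vision,telemetry,r
from vis import *; from geo import *
ax=tool(LEAN)[:,2]
p=telemetry.current_ee_pos()
r.move_l(p-ax*.09,vel=.15)
tp=telemetry.current_ee_pos();qq=telemetry.current_tool_rot();M=Ro.from_quat([qq[1],qq[2],qq[3],qq[0]]).as_matrix()
out=np.zeros((500,800,3),np.uint8)
for i,c in enumerate(("side","top")):
    k=vision.get_calibration(c);u,v=(proj(k,[tp])[0]-[20,25]).astype(int)
    raw=vision.snapshot(c);cv2.imwrite(f"pics/{c}3.png",raw[:,:,::-1])
    z=cv2.resize(raw[v:v+50,u:u+40,::-1],None,fx=10,fy=10,interpolation=cv2.INTER_CUBIC);z=(255*(z/255.)**.6).astype(np.uint8)
    for d,col in((.025,(0,255,255)),(0,(255,255,0)),(-.02,(0,255,0))):
      P=[tp+M@np.array([sx*.0125,sy*.008,d]) for sx,sy in((1,1),(1,-1),(-1,-1),(-1,1))]
      cv2.polylines(z,[((proj(k,P)-[u,v])*10+5).astype(np.int32)],True,col,1)
    out[:,i*400:i*400+400]=z
cv2.imwrite("pics/ov3.png",out);print(telemetry.current_t(),tp)
E
```

```text
10.5167 [0.55422776 0.13746677 0.18052749]
```

View pics/ov3.png

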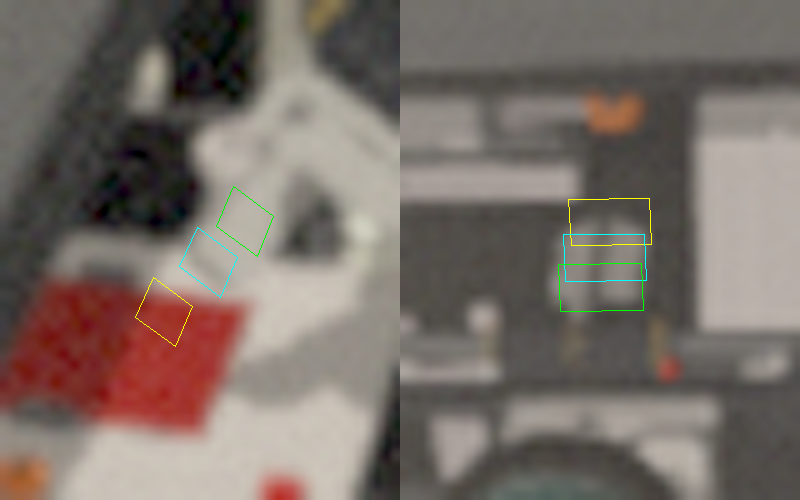

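```bash
python3 - <<'E'
from plant import vision,telemetry,r
from vis import *; from geo import *
tp=telemetry.current_ee_pos();qq=telemetry.current_tool_rot();M=Ro.from_quat([qq[1],qq[2],qq[3],qq[0]]).as_matrix()
ds=np.arange(-20,31,2.)/1000
print(ds[[0,-1]], M[:,1])
def prof(c,a,b):
    k=vision.get_calibration(c);im=cv2.cvtColor(cv2.imread(f"pics/{c}3.png"),cv2.COLOR_BGR2GRAY).astype(np.float32)
    p=proj(k,[tp+M@np.array([a,b,d]) for d in ds]).astype(np.float32)
    return cv2.remap(im,p[:,:1],p[:,1:],cv2.INTER_LINEAR).ravel().astype(int).tolist()
for b in(.008,-.008):
    for a in(-.008,-.004,0,.004,.008): print("top",b,a,prof("top",a,b))
for s in(.0125,-.0125):
    for b in(-.004,0,.004): print("side",s,b,prof("side",s,b))
E
python3 - <<'E'
import cv2
z=cv2.imread("pics/side3.png")[165:235,215:315];cv2.imwrite("pics/side3z.png",cv2.resize(z,None,fx=8,fy=8,interpolation=cv2.INTER_CUBIC))
E
```

```text
[-0.02  0.03] [0.8260324  0.02268293 0.56316602]
top 0.008 -0.008 [89, 88, 87, 87, 88, 89, 90, 90, 89, 87, 85, 77, 69, 61, 53, 46, 40, 34, 33, 32, 31, 31, 31, 31, 32, 32]
top 0.008 -0.004 [85, 84, 84, 83, 84, 84, 84, 84, 83, 83, 82, 78, 73, 68, 62, 55, 48, 41, 39, 37, 34, 33, 33, 32, 31, 32]
top 0.008 0 [66, 65, 65, 64, 64, 65, 65, 64, 62, 59, 57, 55, 53, 52, 50, 46, 43, 39, 37, 36, 34, 33, 33, 33, 33, 33]
top 0.008 0.004 [79, 79, 79, 78, 79, 78, 78, 78, 76, 75, 74, 70, 66, 63, 58, 52, 47, 41, 39, 37, 35, 33, 32, 32, 31, 31]
top 0.008 0.008 [89, 89, 89, 89, 89, 90, 91, 90, 88, 86, 84, 77, 68, 61, 54, 48, 42, 36, 35, 35, 34, 35, 39, 42, 44, 44]
top -0.008 -0.008 [36, 39, 43, 52, 61, 70, 74, 75, 76, 77, 76, 75, 74, 75, 77, 79, 80, 80, 80, 81, 81, 82, 82, 82, 79, 77]
top -0.008 -0.004 [35, 39, 44, 54, 65, 76, 82, 85, 87, 89, 89, 89, 89, 89, 89, 89, 89, 89, 88, 88, 88, 89, 90, 91, 91, 90]
top -0.008 0 [34, 38, 41, 48, 55, 64, 69, 72, 75, 78, 78, 78, 78, 78, 78, 78, 78, 77, 76, 75, 76, 76, 77, 77, 76, 76]
top -0.008 0.004 [50, 52, 53, 54, 56, 56, 57, 58, 59, 59, 58, 56, 55, 54, 56, 58, 60
[... 304 characters left out ...]
125 0 [144, 143, 143, 143, 139, 132, 123, 121, 126, 136, 145, 137, 121, 101, 81, 62, 54, 50, 47, 47, 48, 48, 47, 45, 48, 49]
side 0.0125 0.004 [144, 143, 141, 139, 136, 129, 121, 119, 129, 145, 155, 154, 150, 131, 110, 88, 70, 55, 51, 49, 49, 48, 49, 49, 48, 49]
side -0.0125 -0.004 [141, 143, 144, 144, 144, 144, 145, 145, 144, 144, 144, 143, 138, 130, 122, 122, 127, 138, 146, 140, 123, 103, 83, 66, 54, 51]
side -0.0125 0 [144, 144, 144, 144, 143, 142, 142, 143, 143, 142, 141, 138, 134, 128, 121, 119, 129, 146, 156, 155, 150, 132, 113, 90, 73, 58]
side -0.0125 0.004 [135, 136, 137, 134, 132, 130, 129, 131, 132, 131, 131, 129, 123, 116, 116, 125, 138, 150, 155, 159, 155, 145, 137, 110, 85, 67]
```

View pics/side3z.png

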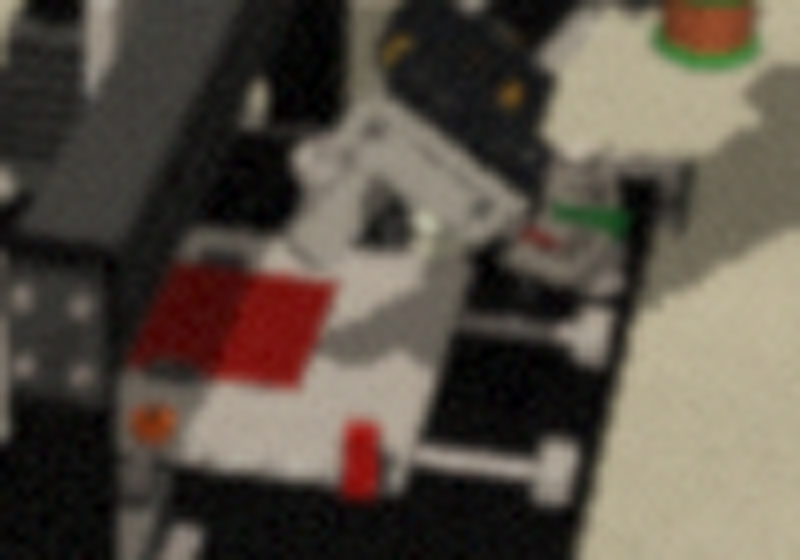

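The views disagree on where the fingertip is: about −5 mm from the TCP in the side view and +4 in the top view. Both put it far from the stated +25 mm. I'll use −1 mm, aim low on the roller and let the force find contact. The body now sits closer to the beam, so I'll check whether a steeper lean is feasible.

```bash
python3 - <<'E'
from plant import inverse_kinematics,telemetry
from geo import *
for L in(.6,.65,.68,.72):
    c,s=np.cos(L),np.sin(L)
    for x in(-.05,-.033,-.021,-.012,-.004,0.002):
        tc=np.array([x-.008*c,.0865-.008*s]);d=np.array([-.02,.175])-tc;cl=d@[c,s]-.0375
        print(L,x,"clear",round(cl*1000,1),np.round(inverse_kinematics(W(tc[0]+.001*s,.1125,tc[1]-.001*c),q(tool(L))),2))
E
```

```text
0.6 -0.05 clear 45.2 [ 0.17  0.21  2.19 -0.52  0.16 -0.93]
0.6 -0.033 clear 31.2 [ 0.17  0.23  2.16 -0.47  0.17 -0.99]
0.6 -0.021 clear 21.3 [ 0.16  0.25  2.14 -0.44  0.18 -1.02]
0.6 -0.012 clear 13.9 [ 0.16  0.26  2.12 -0.42  0.18 -1.05]
0.6 -0.004 clear 7.3 [ 0.16  0.26  2.11 -0.4   0.19 -1.07]
0.6 0.002 clear 2.3 [ 0.15  0.27  2.09 -0.38  0.19 -1.09]Traceback (most recent call last):
  File "<stdin>", line 7, in <module>
    return _wrapfunc(a, 'round', decimals=decimals, out=out)
    return _wrapit(obj, method, *args, **kwds)
    result = getattr(arr, method)(*args, **kwds)
TypeError: unsupported operand type(s) for *: 'NoneType' and 'float'
```

```bash
cat >> geo.py <<'E'
NOSE=-.001
def tcp_for_corner(x,y,z):
    c,s=np.cos(LEAN),np.sin(LEAN)
    tx,tz=x-.008*c,z-.008*s
    return W(tx-NOSE*s,y,tz+NOSE*c)
E
python3 - <<'E'
from plant import r,gripper_to,inverse_kinematics,vision,telemetry
from geo import *
import cv2
xa=R@np.array([1,0.]); y=RY-.0035; Z=.0865; c0=RX-.009
ax=tool(LEAN)[:,2]
pre=tcp_for_corner(c0-.012,y,Z)
r.move_l(pre-ax*.05,rot=q(tool(LEAN)),vel=.12)
r.move_l(pre,vel=.06)
r.move_l(tcp_for_corner(c0-.005,y,Z),vel=.04);r.hold(.1)
f0=telemetry.current_wrist_force(); print("f0",np.round(f0,2))
for s in(-.002,.001,.004,.007):
    hit=r.move_l(tcp_for_corner(c0+s,y,Z),vel=.02,guard=5); r.hold(.1)
    f=telemetry.current_wrist_force()-f0
    print(s,hit,"F",np.round(f,2),"push",round(float(-f[:2]@xa),2))
    if hit: break
print(telemetry.current_t(),telemetry.current_ee_pos())
for c,(u,v,w,h) in dict(side=(205,165,110,90),top=(165,130,160,110)).items():
    im=vision.snapshot(c);cv2.imwrite(f"pics/{c}4.png",im[:,:,::-1]);im=im[v:v+h,u:u+w,::-1]
im=[]
for c,(u,v) in dict(side=(215,195),top=(190,160)).items(): 
    im.append(cv2.resize(cv2.imread(f"pics/{c}4.png")[v:v+40,u:u+40],(400,400),interpolation=cv2.INTER_CUBIC))
cv2.imwrite("pics/z4.png",(255*(np.hstack(im)/255.)**.6).astype(np.uint8))
E
```

```text
f0 [0.26 0.41 0.7 ]
-0.002 False F [-0.21 -0.8  -0.53] push 0.24
0.001 False F [-0.77 -0.75 -0.04] push 0.79
0.004 False F [-2.59 -3.07 -3.11] push 2.67
0.007 False F [-4.53 -3.09 -2.35] push 4.61
14.1667 [0.60646525 0.13856137 0.08054566]
```

View pics/z4.png

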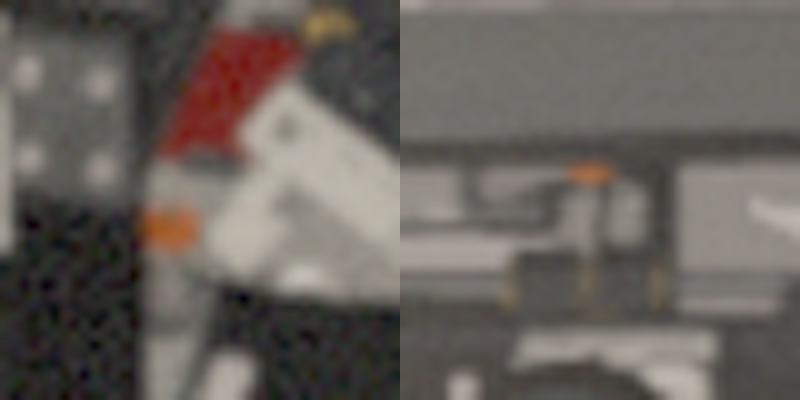

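The roller is now moving: in the side view it has shifted rearward to (172,230), and the push is about 4.6 N. There is also an odd sideways/down component, so I'll continue in small steps and watch it.

```bash
python3 - <<'E'
from plant import r,vision,telemetry
from geo import *
import cv2
xa=R@np.array([1,0.]); y=RY-.0035; Z=.0865; c0=RX-.009
f0=np.array([.1,-.4,.3])
for s in(.009,.011,.0125):
    r.move_l(tcp_for_corner(c0+s,y,Z),vel=.02); r.hold(.1)
    fs=[]
    for _ in range(3): fs.append(telemetry.current_wrist_force()-f0); r.hold(.03)
    f=np.mean(fs,axis=0); print(s,"F",np.round(f,2),"spread",np.ptp(fs,axis=0).round(2),"push",round(float(-f[:2]@xa),2),telemetry.current_ee_pos()-tcp_for_corner(c0+s,y,Z))
    if -f[:2]@xa>8.5 or abs(f[1])>6: break
print(telemetry.current_t())
im=[]
for c,(u,v) in dict(side=(215,195),top=(190,160)).items(): 
    i=vision.snapshot(c)[:,:,::-1];cv2.imwrite(f"pics/{c}5.png",i)
    im.append(cv2.resize(i[v:v+40,u:u+40],(400,400),interpolation=cv2.INTER_CUBIC))
cv2.imwrite("pics/z5.png",(255*(np.hstack(im)/255.)**.6).astype(np.uint8))
E
```

```text
0.009 F [-4.23 -2.93 -3.26] spread [1.21 0.19 1.75] push 4.31 [-0.00073839 -0.00026025 -0.00058409]
0.011 F [-4.8 -2.7 -2.7] spread [0.56 0.77 1.16] push 4.87 [-0.0008602  -0.00030061 -0.00065432]
0.0125 F [-4.96 -2.01 -2.72] spread [0.24 0.9  1.35] push 5.02 [-0.00100246 -0.00030361 -0.00073853]
15.6167
```

View pics/z5.png

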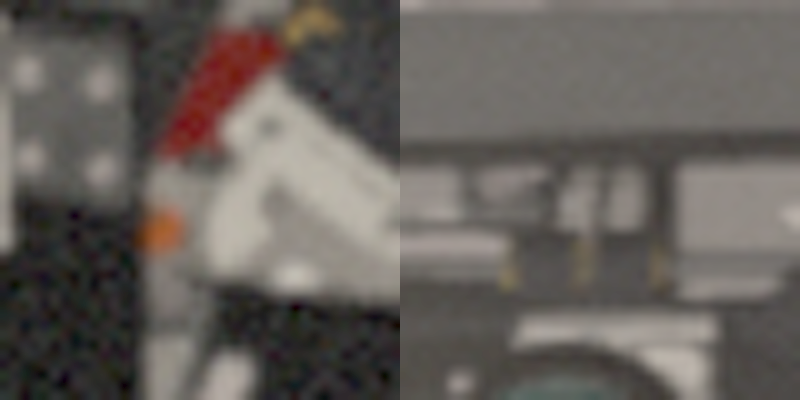

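```bash
python3 - <<'E'
from plant import vision,telemetry
from vis import *; from geo import *
k=vision.get_calibration("side")
for f in("side0","side4","side5"):
    hsv=cv2.cvtColor(cv2.imread(f"pics/{f}.png"),cv2.COLOR_BGR2HSV);m=cv2.inRange(hsv,(6,130,70),(20,255,255));mm=np.zeros_like(m);mm[210:225,224:242]=1;m=m*mm
    ys,xs=np.nonzero(m);print(f,len(xs),xs.mean().round(2),ys.mean().round(2),xs.min(),xs.max(),ys.min(),ys.max())
for a in(0,.2,.3,.4,.5,.6,.8): print(a,proj(k,[W(RX+.03*np.sin(a),RY+.03*(1-np.cos(a)),.090)])[0].round(2), "front", proj(k,[W(RX+.03*np.sin(a)-.009,RY+.03*(1-np.cos(a)),.089)])[0].round(2), "back", proj(k,[W(RX+.03*np.sin(a)+.009,RY+.03*(1-np.cos(a)),.089)])[0].round(2))
E
```

```text
side0 21 233.76 217.52 231 236 216 220
side4 19 231.89 217.42 230 234 216 219
side5 12 231.0 217.5 230 232 216 219
0 [233.45 217.47] front [236.11 218.11] back [230.79 217.35]
0.2 [231.64 217.32] front [234.3  217.95] back [228.99 217.19]
0.3 [230.73 217.32] front [233.38 217.95] back [228.08 217.19]
0.4 [229.81 217.37] front [232.47 218.  ] back [227.17 217.24]
0.5 [228.91 217.47] front [231.57 218.1 ] back [226.27 217.34]
0.6 [228.03 217.62] front [230.69 218.26] back [225.39 217.49]
0.8 [226.37 218.06] front [229.03 218.7 ] back [223.72 217.94]
```

The pixels (roller front edge moved from 236 to 232) and the force both give about 0.42 rad, just past the click. I'll add 3 mm for margin, then let it spring back.

```bash
python3 - <<'E'
from plant import r,vision,telemetry
from geo import *
import cv2
xa=R@np.array([1,0.]); y=RY-.0035; Z=.0865; c0=RX-.009
f0=np.array([.1,-.4,.3])
for s in (.014,.016):
    r.move_l(tcp_for_corner(c0+s,y,Z),vel=.02); r.hold(.12)
    fs=[]
    for _ in range(4): fs.append(telemetry.current_wrist_force()-f0); r.hold(.02)
    f=np.mean(fs,axis=0)
    for a in np.arange(.1,1,.01):
        if (.03*(np.cos(a)*-f[0]+np.sin(a)*-f[1])-.036)/.3<a: break
    print(s,"F",f.round(2),"ang",round(a,2))
i=vision.snapshot("side")[:,:,::-1];cv2.imwrite("pics/side6.png",i)
hsv=cv2.cvtColor(i,cv2.COLOR_BGR2HSV);m=cv2.inRange(hsv,(6,130,70),(20,255,255));mm=np.zeros_like(m);mm[210:225,222:242]=1;m=m*mm
ys,xs=np.nonzero(m);print(len(xs),xs.mean(),xs.min(),xs.max(),telemetry.current_t())
v,u=195,215
cv2.imwrite("pics/z6.png",(255*(cv2.resize(i[v:v+40,u:u+40],(400,400),interpolation=cv2.INTER_CUBIC)/255.)**.6).astype(np.uint8))
E
```

```text
0.014 F [-5.94 -2.39 -2.03] ang 0.52
0.016 F [-6.36 -2.27 -1.91] ang 0.55
8 230.5 230 231 16.6333
```

View pics/z6.png

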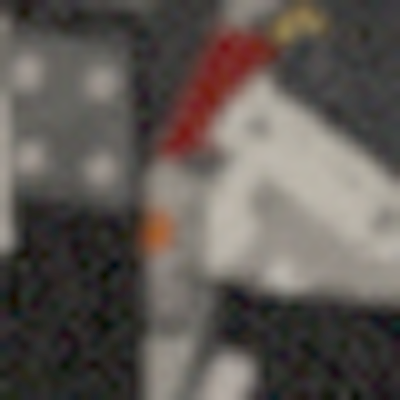

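The force gives 0.55 rad and the pixels 0.56, so it is past the click and well short of the stop. Next I'll back off and confirm the roller returned.

```bash
python3 - <<'E'
from plant import r,vision,telemetry,gripper_to
from geo import *
import cv2
y=RY-.0035; Z=.0865; c0=RX-.009;ax=tool(LEAN)[:,2]
r.move_l(tcp_for_corner(c0-.012,y,Z),vel=.06)
p=tcp_for_corner(c0-.02,y,Z)
r.move_l(p-ax*.10,vel=.15)
i=vision.snapshot("side")[:,:,::-1];cv2.imwrite("pics/side7.png",i);it=vision.snapshot("top")[:,:,::-1];cv2.imwrite("pics/top7.png",it)
for n,j,(a,b,c,d) in (("side",i,(210,225,222,242)),("top",it,(172,185,200,216))):
    for jj,l in((cv2.imread(f"pics/{n}0.png"),"before"),(j,"now")):
        m=np.zeros(jj.shape[:2],np.uint8);m[a:b,c:d]=1;m=m*cv2.inRange(cv2.cvtColor(jj,cv2.COLOR_BGR2HSV),(6,130,70),(20,255,255));ys,xs=np.nonzero(m);print(n,l,len(xs),xs.mean().round(2),ys.mean().round(2))
print(telemetry.current_t(),telemetry.current_wrist_force())
# next: over the pin
r.move_l(W(-.12,.05,.24),rot=q(tool(.2,-.1)),vel=.25)
print(telemetry.current_t(),np.round(telemetry.current_joints(),2))
E
```

```text
side before 21 233.76 217.52
side now 22 233.64 217.55
top before 15 208.73 177.8
top now 15 208.73 177.8
18.2 [ 0.94567004 -1.05470839 -0.03626384]
19.0167 [ 0.02  0.06  1.73 -0.02  1.16 -1.47]
```

The roller is exactly back at its rest pixels. Now I'll go over the pin.

```bash
cat >> geo.py <<'E'
def pin(phi,rad=.095):
    a=.35-phi; return -.03-rad*np.cos(a),-.138+rad*np.sin(a)
def pinpose(phi,z): 
    x,y=pin(phi); return W(x,y,z),q(tool(0,-.35+phi))
E
python3 - <<'E'
from plant import r,vision,telemetry,gripper_to
from geo import *
from vis import *
p,Q=pinpose(.015,.15)
r.move_to(p,Q); gripper_to(.04,20)
r.move_l(pinpose(.015,.125)[0],vel=.1)
print(telemetry.current_t(),telemetry.current_ee_pos()-pinpose(.015,.125)[0],telemetry.current_opening(),telemetry.current_wrist_force())
out=[]
for n,(u,v) in dict(side=(265,165),top=(255,170)).items():
    i=vision.snapshot(n)[:,:,::-1];cv2.imwrite(f"pics/{n}8.png",i);k=vision.get_calibration(n)
    z=cv2.resize(i[v:v+60,u:u+50],(400,480),interpolation=cv2.INTER_CUBIC)
    for zz,col in((.104,(0,255,255)),(.078,(255,255,0))):
        x,y=pin(0);cv2.polylines(z,[((proj(k,[W(x+.006*np.cos(t),y+.006*np.sin(t),zz) for t in np.linspace(0,6.3,20)])-[u,v])*8+4).astype(np.int32)],True,col,1)
    out.append(z)
cv2.imwrite("pics/z8.png",np.hstack(out))
E
```

```text
20.9417 [-2.49805331e-04  3.04568585e-05 -3.44629062e-04] 0.039929710579108664 [ 0.10330252 -0.50539689  0.51002305]
```

View pics/z8.png

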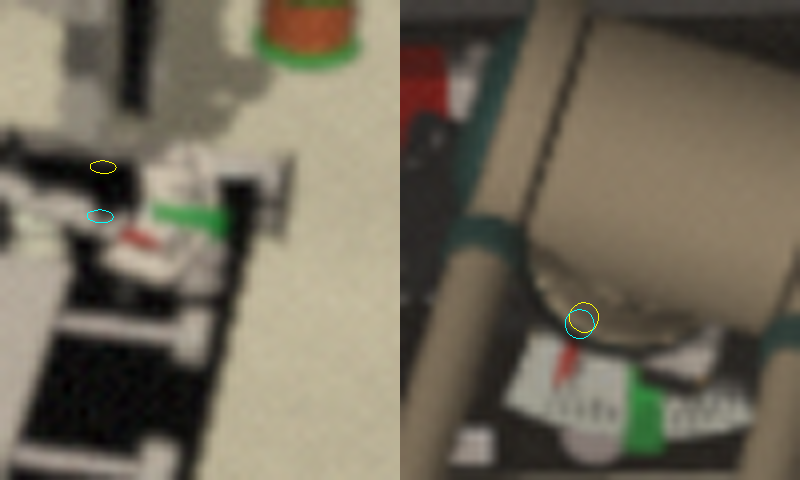

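View pics/side8.png

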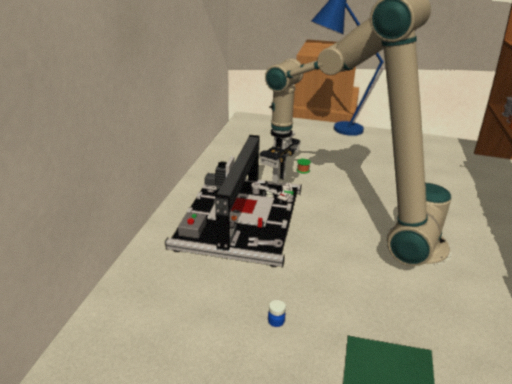

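```bash
python3 - <<'E'
from plant import vision,telemetry
from vis import *
tp=telemetry.current_ee_pos();qq=telemetry.current_tool_rot();M=Ro.from_quat([qq[1],qq[2],qq[3],qq[0]]).as_matrix()
k=vision.get_calibration("side");u,v=230,110
z=cv2.resize(cv2.imread("pics/side8.png")[v:v+95,u:u+100],None,fx=6,fy=6,interpolation=cv2.INTER_CUBIC);z=(255*(z/255.)**.6).astype(np.uint8)
for d,col in((.025,(0,255,255)),(0,(255,255,0)),(-.072,(0,255,0))):
  for s in(1,-1):
    P=[tp+M@np.array([s*a,b,d]) for a,b in((.02,.008),(.0325,.008),(.0325,-.008),(.02,-.008))]
    cv2.polylines(z,[((proj(k,P)-[u,v])*6+3).astype(np.int32)],True,col,1)
cv2.imwrite("pics/z8b.png",z);print(telemetry.current_joints())
E
```

```text
[-2.94126717e-01  2.57143887e-01  1.75288077e+00  1.39035046e-05
  1.13074029e+00 -1.55714830e+00]
```

View pics/z8b.png

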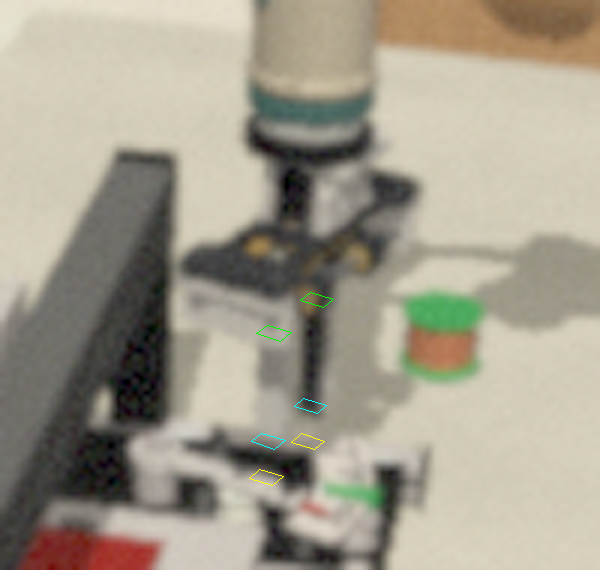

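The fingers straddle the pin line (pin at ~(287,455), fingers at 270 and 312), and the pads end about at the TCP. I'll descend and grip.

```bash
python3 - <<'E'
from plant import r,vision,telemetry,gripper_to
from geo import *
from vis import *
p,Q=pinpose(.015,.084)
f0=telemetry.current_wrist_force()
hit=r.move_l(p,vel=.05,guard=4)
print("hit",hit,telemetry.current_ee_pos()[2],telemetry.current_t())
if not hit:
    gripper_to(.02,20); f1=telemetry.current_wrist_force();print(telemetry.current_opening(),f1-f0)
    gripper_to(.0,20); r.hold(.2)
    print("opening",telemetry.current_opening(),"F",telemetry.current_wrist_force()-f0,telemetry.current_torque(),"pos err",telemetry.current_ee_pos()-p)
print(telemetry.current_t())
out=[]
for n,(u,v) in dict(side=(265,165),top=(255,180)).items():
    i=vision.snapshot(n)[:,:,::-1];cv2.imwrite(f"pics/{n}9.png",i)
    out.append(cv2.resize(i[v:v+50,u:u+50],(400,400),interpolation=cv2.INTER_CUBIC))
cv2.imwrite("pics/z9.png",np.hstack(out))
E
```

```text
hit False 0.08420357282334362 22.0083
0.020167258636767944 [0.50068782 0.81213005 0.01659861]
opening 0.011398640492612295 F [ 0.79658845  2.6236792  -0.08105881] [ 0.42171457 -0.13938973  0.03125978] pos err [7.69428132e-05 3.03467047e-04 6.36058181e-06]
23.0417
```

View pics/z9.png

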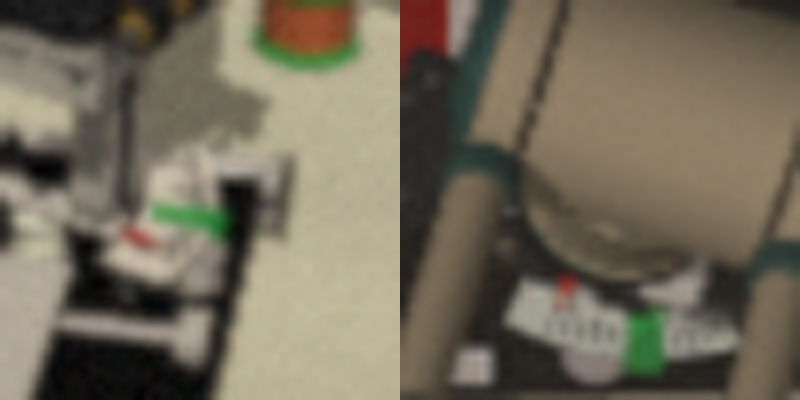

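The pin is gripped (opening 11.4 mm, spring pull about 2.6 N). Now the arc towards the band, with a look before the end.

```bash
cat > arc.py <<'E'
from plant import r,vision,telemetry,gripper_to
from geo import *
from vis import *
ZP=.084
def arc(a,b,n=None,vel=.03):
    n=n or max(1,int(np.ceil(abs(b-a)/.05)))
    for f in np.linspace(a,b,n+1)[1:]:
        p,Q=pinpose(f,ZP); r.move_l(p,rot=Q,vel=vel)
def look(name):
    out=[]
    for n,(u,v) in dict(side=(265,165),top=(255,180)).items():
        i=vision.snapshot(n)[:,:,::-1];cv2.imwrite(f"pics/{n}_{name}.png",i)
        out.append(cv2.resize(i[v:v+50,u:u+50],(400,400),interpolation=cv2.INTER_CUBIC))
    cv2.imwrite(f"pics/{name}.png",np.hstack(out))
E
python3 - <<'E'
from arc import *
arc(.015,.27)
print(telemetry.current_t(),telemetry.current_opening(),telemetry.current_wrist_force(),telemetry.current_ee_pos()-pinpose(.27,ZP)[0])
look("a1")
E
```

```text
24.8417 0.011382048657782796 [2.12753517 4.22482237 0.26168821] [6.01926181e-05 2.92293866e-04 3.56985447e-06]
```

View pics/a1.png

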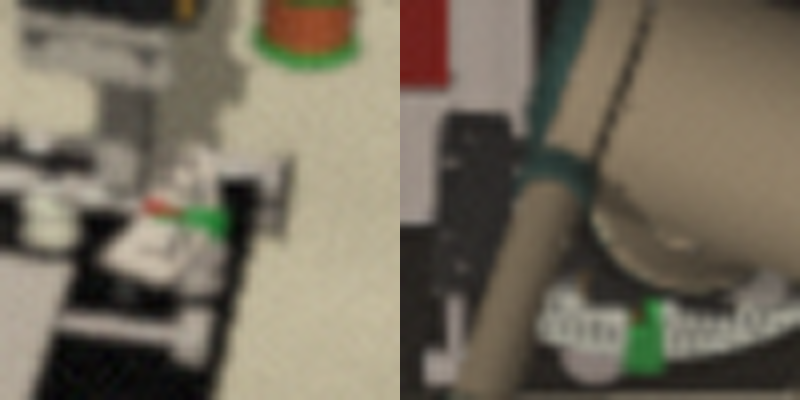

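At 0.27 rad the pointer (top view, (638,315)) stands in the left half of the green (627–665). I'll move on a little to the middle and hold.

```bash
python3 - <<'E'
from arc import *
arc(.27,.305,1); look("a2"); r.hold(.3); print(telemetry.current_t(),telemetry.current_wrist_force())
E
```

```text
25.6 [ 1.90264301  4.7045976  -0.46261829]
```

View pics/a2.png

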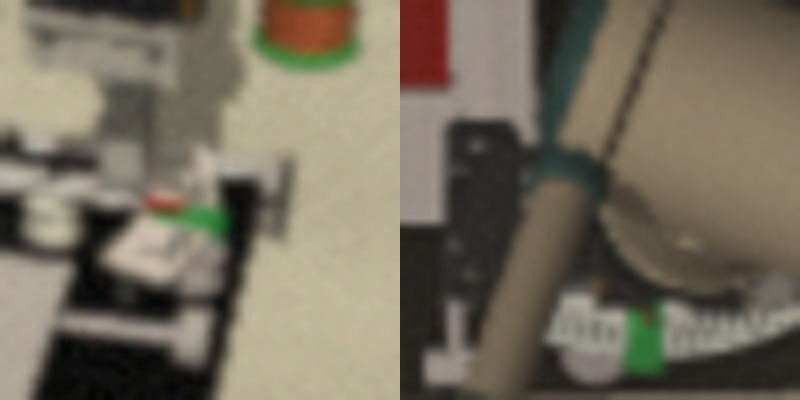

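```bash
python3 - <<'E'
from arc import *
k=vision.get_calibration("top");u,v=268,198;out=[]
for n in("9","_a1","_a2"):
    i=cv2.imread(f"pics/top{n}.png");z=cv2.resize(i[v:v+32,u:u+26],None,fx=10,fy=10,interpolation=cv2.INTER_CUBIC)
    z=(255*(z/255.)**.6).astype(np.uint8)
    out.append(z)
cv2.imwrite("pics/a2z.png",np.hstack(out))
for ph in(.27,.305):
    a=.35-ph;print(ph,((proj(k,[W(-.03-.119*np.cos(a),-.138+.119*np.sin(a),.071)])[0]-[u,v])*10+5).round(0))
E
```

```text
0.27 [165. 216.]
0.305 [178. 217.]
```

View pics/a2z.png

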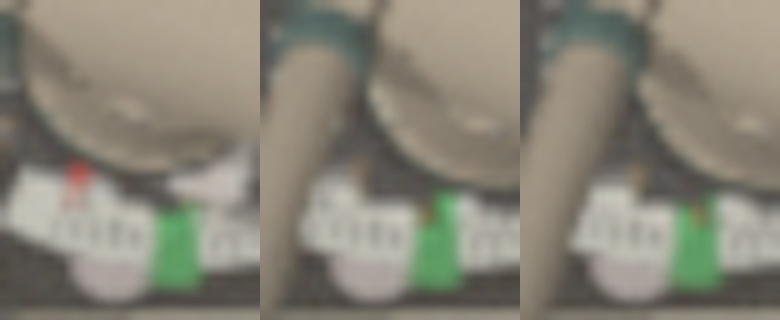

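The pointer (697,212) is now at the middle of the green (675–720). I'll hold for over a second, ease back along the arc, release and clear.

```bash
python3 - <<'E'
from arc import *
r.hold(1.1)
arc(.305,.0,vel=.03)
r.hold(.2)
print(telemetry.current_t(),"F",telemetry.current_wrist_force(),telemetry.current_opening())
look("b1")
E
```

```text
28.9417 F [-1.14911327 -0.06630286 -0.66967107] 0.01146737468353126
```

View pics/b1.png

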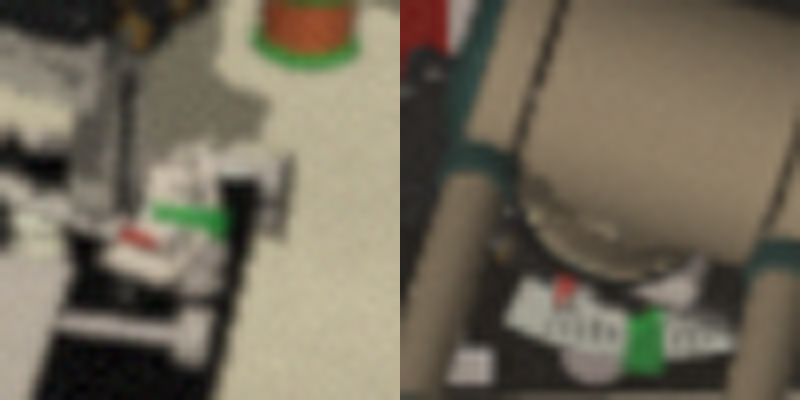

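```bash
python3 - <<'E'
from arc import *
arc(0,-.008,1,.01); r.hold(.1); print("F",telemetry.current_wrist_force())
gripper_to(.016); gripper_to(.04); r.hold(.1)
p=telemetry.current_ee_pos(); print(telemetry.current_opening(),telemetry.current_wrist_force())
r.move_l([p[0],p[1],.20],vel=.1)
r.move_l([.40,-.08,.32],vel=.25)
r.movej([0.9,.0,1.3,0,1.6,-.3]) 
r.hold(.3)
for c in("side","top"):
    cv2.imwrite(f"pics/{c}F.png",vision.snapshot(c)[:,:,::-1])
    from plant import models
    for n in["roller","pull_pin","pointer_tip","bed_dog","spool_center","jar_center","wrench_grip"]:
        m=models.mark_of(n,c); print(c,n,[(np.round(x["at"],3).tolist(),round(x["score"],2)) for x in m[:1]])
print(telemetry.current_t(),telemetry.current_ee_pos())
a=[cv2.resize(cv2.imread(f"pics/top{s}.png")[150:240,165:325],(400,225)) for s in"0F"]
b=[cv2.resize(cv2.imread(f"pics/side{s}.png")[165:255,205:315],(400,327)) for s in"0F"]
cv2.imwrite("pics/F.png",np.vstack([np.hstack(a),np.hstack(b)]))
E
```

```text
F [-1.7864839  -4.54532675  0.45820678]
0.03972857435857525 [-0.31449173 -1.10722818 -0.04739638]
side roller [([0.617, 0.144, 0.092], 0.5)]
side pull_pin [([0.512, -0.084, 0.094], 0.72)]
side pointer_tip [([0.49, -0.076, 0.072], 0.59)]
side bed_dog [([0.529, 0.125, 0.093], 0.56)]
side spool_center [([0.462, -0.424, 0.018], 0.43)]
side jar_center [([0.407, 0.464, 0.03], 0.93)]
side wrench_grip [([0.478, 0.189, 0.046], 0.67)]
top roller [([0.612, 0.143, 0.09], 0.38)]
top pull_pin [([0.512, -0.083, 0.094], 0.52)]
top pointer_tip [([0.492, -0.075, 0.073], 0.76)]
top bed_dog [([0.533, 0.126, 0.093], 0.87)]
top spool_center [([0.462, -0.423, 0.024], 0.48)]
top jar_center [([0.405, 0.47, 0.031], 0.54)]
top wrench_grip [([0.479, 0.19, 0.048], 0.46)]
35.6 [0.26537643 0.44612771 0.44554483]
```

View pics/F.png

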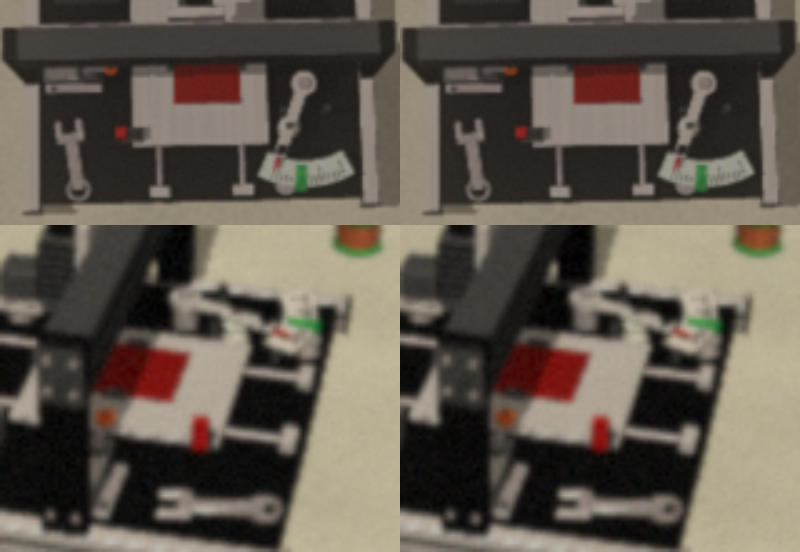

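The before and after views match: roller, arm, bed, spanner and spool all look the same, and the network positions for jar and spool agree to within its few-mm accuracy. The robot is clear, so I'll hand in.

```bash
python3 - <<'E'
from plant import r,telemetry
r.sign_off(); print(telemetry.current_t())
E
```

```text
the job is handed in; nothing more can be done
the job is handed in; nothing more can be done
```

Both checks were done in the order asked, and the job was handed in at about 36 s of the 61 s allowed.

- **Limit switch:** I pushed the lever with the tool leaning 0.6 rad until it stood at about 0.55 rad. Force gave 0.55 and the picture 0.56. That is past the click at 0.38 and clear of the stop. Once released, the roller was back at its rest pixels in both views.
- **Tensioner:** I gripped the black pin and swung the arm about 0.305 rad. The top picture showed the pointer in the middle of the green band. It stayed there for over 1.4 s, then I eased it back along the arc at about 0.3 rad/s and let go at rest.
- **Final pictures:** arm, pointer, roller, bed, spanner, spool and jar matched the first pictures, within the few mm the networks are good for. The robot was clear of everything.

**What disagreed or went wrong:**
- **Fingertip position:** the stated 25 mm ahead of the TCP did not match the pictures, which put the fingertips about at the TCP. My first push at the roller missed for this reason, passing in front of and above it without touching. I worked with the pictured value from then on.
- **Sideways force:** about 2–3 N to the right acted on the tool during the lever push, and I did not find its cause.
- **Rest stop:** just before letting go of the pin I pressed the arm about 4–5 N against its rest stop.

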